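Test the freezer alarm under its sliding dust cover

ROBOT

A 6-joint arm with a two-finger parallel gripper is mounted at the origin on a cart in front of the work surface, level with it; the furniture and walls round the work are solid. World frame = base frame: x ahead of the robot, y to its left, z up, the work surface at z = 0. Lengths are in m, angles in degrees, forces in N, time in s.
With the tool pointing down it reaches from about 0.35 to 0.8 m from the base axis. Payload 7.3 kg.
Tool frame: the origin (TCP) lies at the very end of the fingers, on their centre line; the grasp point (between the pads) lies 19 mm behind it; z points along the fingers, y is the line along which they close (so a half turn about z gives the same grasp; the last joint's range is limited). The gripper opens to 85 mm and grips with 20 to 120 N. Pads are 22 mm wide; open, the fingers measure 114 mm over their backs; the gripper's body (76 mm by 85 mm) begins 54 mm behind the grasp point. The pads swing forward as they close: fully open they stand 13 mm farther back than shut.
Start: joints at [-83.308, 19.595, 87.324, -0, 73.075, -8.365], TCP at [0.136, -0.507, 0.231] pointing down, gripper open.
Joint ranges: [-145.02, 145.02], [-44.19, 115.74], [2.07, 154.8], [-57.11, 237.11], [16.16, 152.29], [-177.93, 177.93]. Speed limits (degrees/s): [147.25, 147.25, 180, 180, 180, 180].

INTERFACE

Orientations are given as [roll, pitch, yaw] about the fixed x, y, z axes, in that order (R = Rz(yaw) Ry(pitch) Rx(roll)).
In Python, from cell import r gives the robot as it stands. The module is installed in compiled form; this text tells all that it offers.
- The arm moves only by the shell command python3 -m handwheel 'ROWS' [OPENING] [FORCE]. ROWS is JSON, a list of rows, each a list of 2 entries, a list of its own where there are three numbers: the shift along the tool's x, y, z as a fraction of full scale, then the turn, a rotation vector about the tool's x, y, z as a fraction of full scale. A call has exactly 10 rows; each row shifts and turns the commanded pose from where the row before left it, along the tool's axes as they then stand; what a row does not reach is not made up. Full scale, the value 1, is 100 mm for a shift and pi rad for a turn. A row lasts 1/12 s, in which the tool goes at most 41.7 mm and 7.16 degrees, less where a joint would pass 70% of its speed; a pose out of reach is approached as far as the arm can. A call with a number of a shift or a turn outside -1 to 1 is refused whole. A call with a gripper value outside its range is refused whole. OPENING is the gripper's target within -1 to 1 (fully open at 1, half-way at 0, shut at -1), set as the call begins (- or left out, the last holds). The fingers move at their own pace and stop on an object; FORCE is the grip in N (left out, the last holds). Time passes only in rows, so rows that do not move let the fingers close, or fill a call up. It gives the time, the measured TCP pose, the force, the opening and the grip force at its end, in the units of the state.
- r.sense(): the state, without advancing time (a new reading comes with each control period).
- r.capture(name): name is "side" or "top" or "wrist"; returns the picture (420x560x3 uint8, blue, green, red); there is no depth.
- r.camera_info(name): a dict with "K" (3x3 intrinsics, pixels), "T" (4x4, takes a point from camera to world coordinates); the wrist camera has in their place "mount" (4x4, takes a point from camera to tool coordinates, whose origin is the TCP and whose axes are the flange's). Camera axes: x right, y down, z forward; pixel columns grow to the right and rows downward; lengths in m; the calibration is good to about 2 mm. A picture is of the moment at which its call begins: read the wrist's pose just before it. camera_info takes no time and is no camera call.
- r.job_done(): hands the job in; it is judged then, once.
The state is a dict: "time_s": time; "joint_positions": joint angles; "qvel": joint speeds; "tau": joint torques, N m; "position": TCP position; "tcp_rot": TCP orientation; "contact_force": force on the tool from outside, world axes, zero at the start; "torque": the same for the moment, N m; "grip_width": opening from 0.0 (shut) to 1.0 (fully open); "grasp_force": force on a finger pad.
Only numpy, scipy, OpenCV 4.12 (cv2) and the standard library are available. Lean on these libraries where they do the work, as an engineer would, in place of code of your own. Each camera call takes 0.05 s, during which the arm holds its last target. There are 200 camera calls.

TASK

Test the alarm unit on the desk: slide its dust cover all the way aside, hold the round test button fully down for a good second, then let it up and slide the cover back fully home. Do not press the long bar-shaped mute key that lies beside the test button under the cover, and leave the other things on the desk where they are.

Things in the scene. Friction and masses are not known exactly. Their poses are not given: they have to be found in the camera images.
- unit: white alarm unit fixed to the desk, its slotted face with an amber lamp (-x) roughly to the robot. Origin at desk height, midway between the two rails. Housing spans x -100..84, y -95..95 mm; deck at z 52 mm, rails to 62 mm. Button bay: recess 128 (x) x 74 (y) mm centred at x 0, y -45, floor z 30 mm. The half at y > 0 is plain deck for the open cover
- dust_cover (a joint): grey dust cover, plate 136 x 88 x 4 mm (upper face z 57.5 mm), captive between the rails. 0 = fully home over the bay, 0.085 m = fully aside, sliding along the unit's +y (to the robot's left at zero yaw). Stays where it is left; about 1.5 N friction plus light damping. May start up to 15 mm ajar
- cover_grip (a point): middle of the top of the black grip rib in the middle of the cover; moves with it. The rib is 60 mm long along the unit's x, 12 mm thick along the unit's y and stands 25 mm above the plate (top at z 82.5 mm); a low black foot 24 mm wide and 2 mm high surrounds it
- test_button (a joint): travel of the round test button; 0 = up, 0.006 m = fully down; springs back, 2 N to start and 5 N to hold it fully down
- test_top (a point): centre of the top of the test button, a round black cap of 34 mm diameter, 17 mm above the bay floor when up (z = 47 mm, 5 mm below the deck). It stands at unit x = -32 or +32 mm, y = -45 mm: the two buttons may be in either place
- mute_key (a joint): travel of the bar-shaped mute key; 0 = up, 0.006 m = fully down; sprung like the test button; not to be pressed
- mute_top (a point): centre of the top of the mute key, a rounded black bar 18 mm (unit x) by 46 mm (unit y), same height as the test button, 64 mm from it in the other place
- stain_jar: square glass staining jar with lid, 62 x 62 x 104 mm, origin under its centre; bystander behind the unit
- petri: clear petri dish, 68 mm diameter, 12 mm high, origin under its centre; bystander behind the unit
- tape_roll: roll of tape lying flat, 53 mm diameter, 18 mm high, origin under its centre; bystander behind the unit to the left
- blade_dispenser: pale flat box of blades, 30 x 100 x 22 mm, origin under its centre; bystander to the right

How it is judged:
By the outcome, as a careful person would: the job done as asked, in the order asked, and still so for the second after the job is handed in, with the robot touching nothing.
It also fails if it takes over 51 s, if anything falls off the work surface, if the arm or the gripper's body presses on something with over 40 N, if the wrist force passes 120 N, or if a joint passes its speed limit or range.

## Working session

There is one attempt and no reset: what is moved stays moved. The work goes in short steps, Python scripts to look and compute and a shell command to move; the robot and the scene stay as the last step left them, time stands still between calls to the robot, and variables do not carry over. Pictures are saved under pics/ and viewed, at most 10 in all, crops included, and the job is handed in when it is done.

```bash
mkdir -p pics
python3 - <<'E'
from cell import r
import cv2,numpy as np
np.set_printoptions(precision=4,suppress=True)
s=r.sense();print(s)
a=r.capture("top");b=r.capture("side")
cv2.imwrite("pics/top0.png",a);cv2.imwrite("pics/side0.png",b)
for n in("top","side","wrist"):print(n,r.camera_info(n))
E
```

```text
{'time_s': 0.0, 'joint_positions': array([-83.3069,  19.6362,  87.3767,  -0.0005,  73.0761,  -8.3652]), 'qvel': array([0.0721, 0.03  , 0.0801, 0.0016, 0.0724, 0.0422]), 'tau': array([  0.0024, -43.367 , -24.6012,   0.0001,   0.0078,  -0.    ]), 'position': array([ 0.1364, -0.5066,  0.2306]), 'tcp_rot': array([-179.9119,   -0.0125,   15.0584]), 'contact_force': array([ 0.1554,  0.5009, -0.6585]), 'torque': array([-0.0065, -0.0248, -0.011 ]), 'grasp_force': 0.0, 'grip_width': 1.0000632019471418}
top {'K': array([[465.879 ,   0.    , 284.6346],
       [  0.    , 465.879 , 212.4649],
       [  0.    ,   0.    ,   1.    ]]), 'T': array([[-0.0205, -0.9979,  0.0611,  0.5422],
       [-0.9998,  0.02  , -0.008 , -0.0227],
       [ 0.0067, -0.0613, -0.9981,  1.2137],
       [ 0.    ,  0.    ,  0.    ,  1.    ]])}
side {'K': array([[383.3712,   0.    , 276.2647],
       [  0.    , 383.3712, 208.1004],
       [  0.    ,   0.    ,   1.    ]]), 'T': array([[ 0.9782, -0.1491,  0.1445,  0.4589],
       [-0.2068, -0.636 ,  0.7435, -0.692 ],
       [-0.019 , -0.7572, -0.6529,  0.637 ],
       [ 0.    ,  0.    ,  0.    ,  1.    ]])}
wrist {'K': array([[336.1597,   0.    , 280.2921],
       [  0.    , 336.1597, 209.0078],
       [  0.    ,   0.    ,   1.    ]]), 'mount': array([[-0.0001, -0.9569, -0.2906,  0.0746],
       [ 1.    , -0.0004,  0.0009,  0.0001],
       [-0.001 , -0.2906,  0.9569, -0.1441],
       [ 0.    ,  0.    ,  0.    ,  1.    ]])}
```

View pics/top0.png

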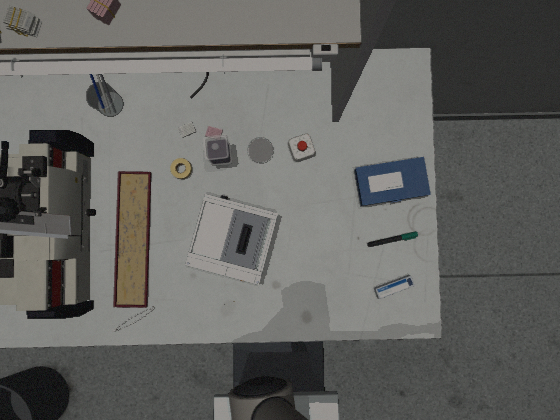

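View pics/side0.png

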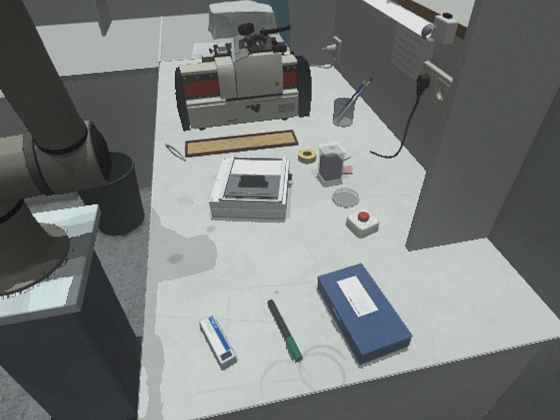

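The top view shows the unit centred near (233,238), yawed clockwise. The grey cover is on the right with the black rib at about (245,238), and the jar, petri dish and tape lie above it. Next I measure the rib and cover.

```bash
cat > h.py <<'E'
from cell import r
import cv2,numpy as np
from scipy.spatial.transform import Rotation as R
np.set_printoptions(precision=4,suppress=True)
def ray(K,T,uv,z):
    uv=np.atleast_2d(np.array(uv,float))
    d=np.c_[uv,np.ones(len(uv))]@np.linalg.inv(K).T@T[:3,:3].T
    return T[:3,3]+d*((z-T[2,3])/d[:,2:])
def proj(K,T,p):
    q=(np.atleast_2d(p)-T[:3,3])@T[:3,:3]; q=q@K.T
    return q[:,:2]/q[:,2:]
def wristT(s,ci):
    X=np.eye(4);X[:3,:3]=R.from_euler('xyz',s['tcp_rot'],degrees=True).as_matrix();X[:3,3]=s['position']
    return X@ci['mount']
E
python3 - <<'E'
from h import *
a=cv2.imread("pics/top0.png");ci=r.camera_info("top");K,T=ci['K'],ci['T']
g=cv2.cvtColor(a,cv2.COLOR_BGR2GRAY)
print(g[238,190:285:3]); 
x0,y0,x1,y1=180,185,290,295
for name,lo,hi,z in(("rib",0,50,.07),("cover",0,150,.0575),("unit",200,256,.06)):
    m=((g>=lo)&(g<=hi)).astype(np.uint8); k=np.zeros_like(m);k[y0:y1,x0:x1]=m[y0:y1,x0:x1]
    if name=="cover": k[:,:205]=0
    cs,_=cv2.findContours(k,cv2.RETR_EXTERNAL,cv2.CHAIN_APPROX_NONE)
    for c in sorted(cs,key=cv2.contourArea)[-2:]:
        b=cv2.boxPoints(cv2.minAreaRect(c));w=ray(K,T,b,z)
        e=w[1]-w[0];f=w[2]-w[1]
        print(name,cv2.contourArea(c),b.round(1).tolist(),w.mean(0),np.linalg.norm(e),np.degrees(np.arctan2(e[1],e[0])),np.linalg.norm(f),np.degrees(np.arctan2(f[1],f[0])))
cv2.imwrite("pics/top0c.png",cv2.resize(a[185:295,175:290],None,fx=5,fy=5,interpolation=cv2.INTER_CUBIC))
E
```

```text
[142 145 145 149 151 153 151 150 152 151 153 150 109  83  97  97  96  25
  35  22  93  98  98 100  92 133 148  84  84 140 137 138]
rib 10.5 [[220.6999969482422, 196.89999389648438], [221.5, 194.5], [227.8000030517578, 196.60000610351562], [227.0, 199.0]] [0.654 0.116 0.07 ] 0.006238730402258961 -19.086959834285054 0.016386182994845816 -109.61449549661504
rib 240.0 [[235.6999969482422, 252.10000610351562], [243.3000030517578, 223.1999969482422], [252.39999389648438, 225.60000610351562], [244.8000030517578, 254.5]] [0.5495 0.0689 0.07  ] 0.07299157286744301 -15.609582536368952 0.023252611282307337 -105.89775718710783
cover 8.5 [[203.60000610351562, 247.1999969482422], [205.5, 241.5], [216.60000610351562, 245.1999969482422], [214.6999969482422, 250.89999389648438]] [0.5332 0.154  0.0575] 0.014781356651725735 -19.084733095323973 0.028995761053308002 -109.5353659948876
cover 8058.0 [[205.0, 185.0], [289.0, 185.0], [289.0, 294.0], [205.0, 294.0]] [0.5488 0.0625 0.0575] 0.2094039895291626 -91.12692866196078 0.2696491437074272 178.79363534034957
```

View pics/top0c.png

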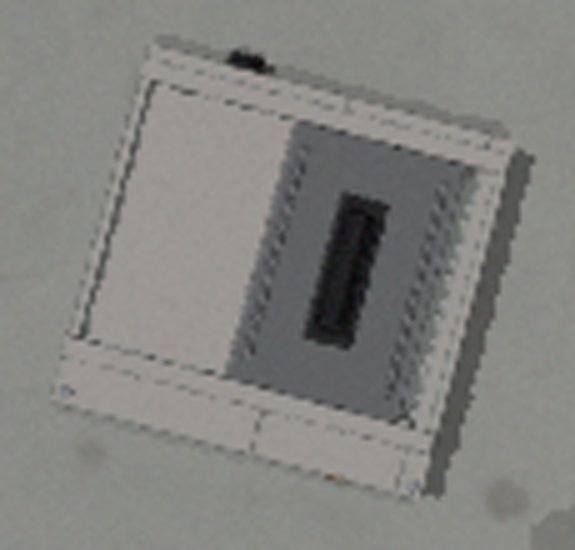

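The crop shows the white unit with its front edge at the bottom, with the amber lamp at about (335,477) in the crop. The cover sits at the right, nearly home, and its rib runs from (325,345) to (365,195). I'll move over the unit for a wrist view.

```bash
python3 -m handwheel '[[[0.317,-0.26,0],[0,0,0]],[[0.317,-0.26,0],[0,0,0]],[[0.317,-0.26,0],[0,0,0]],[[0.317,-0.26,0],[0,0,0]],[[0.317,-0.26,0],[0,0,0]],[[0.317,-0.26,0],[0,0,0]],[[0.317,-0.26,0],[0,0,0]],[[0.317,-0.26,0],[0,0,0]],[[0.317,-0.26,0],[0,0,0]],[[0.317,-0.26,0],[0,0,0]]]' 1 30
```

```text
time_s: 0.93
position: [0.3756, -0.1716, 0.2313]
tcp_rot: [180.0, 0.0, 15.0]
contact_force: [1.1, -0.1, 0.0]
grip_width: 0.997
grasp_force: 0.0
```

```bash
python3 -m handwheel '[[[0.24,-0.285,0],[0,0,0.017]],[[0.24,-0.285,0],[0,0,0.017]],[[0.24,-0.285,0],[0,0,0.017]],[[0.24,-0.285,0],[0,0,0.017]],[[0.24,-0.285,0],[0,0,0.017]],[[0.24,-0.285,0],[0,0,0.017]],[[0.24,-0.285,0],[0,0,0.017]],[[0.24,-0.285,0],[0,0,0.017]],[[0,0,0],[0,0,0.017]],[[0,0,0],[0,0,0.017]]]'
python3 - <<'E'
from h import *
s=r.sense();print(s['position'],s['tcp_rot'],s['joint_positions'])
a=r.capture("wrist");cv2.imwrite("pics/w1.png",a);np.save("w1.npy",wristT(s,r.camera_info("wrist")))
E
```

```text
time_s: 1.77
position: [0.5485, 0.0683, 0.23]
tcp_rot: [180.0, 0.1, -15.5]
contact_force: [-0.3, -0.7, 0.4]
grip_width: 0.997
grasp_force: 0.0
[0.5485 0.0683 0.23  ] [179.9733   0.097  -15.5278] [ -0.8483  22.6288  82.9359  -0.0013  74.5359 104.6798]
```

View pics/w1.png

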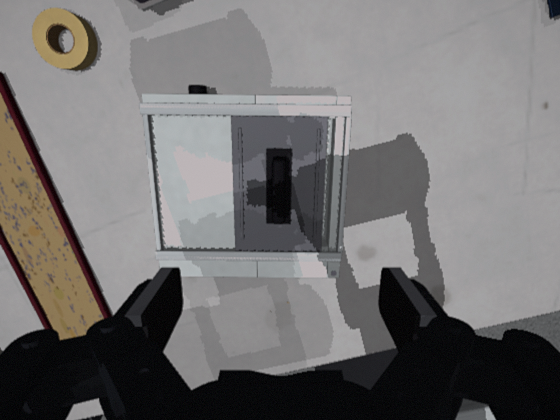

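The wrist view shows the unit square in the image. The rib foot spans about (266..292, 149..223) and the cover's left edge is near column 235. The fingertips are well short of the unit.

Run:
```python
from h import *
a=cv2.imread("pics/w1.png");T=np.load("w1.npy");K=r.camera_info("wrist")['K']
g=cv2.cvtColor(a,cv2.COLOR_BGR2GRAY)
m=(g<45).astype(np.uint8);k=np.zeros_like(m);k[135:235,250:305]=m[135:235,250:305]
c=max(cv2.findContours(k,cv2.RETR_EXTERNAL,cv2.CHAIN_APPROX_NONE)[0],key=cv2.contourArea)
b=cv2.boxPoints(cv2.minAreaRect(c));print(b)
w=ray(K,T,b,.0595);print("foot",w.mean(0))
for i in(0,1):e=w[i+1]-w[i];print(np.linalg.norm(e),np.degrees(np.arctan2(e[1],e[0])))
# housing corners by eye, rail top
pc=[(142,95),(352,97),(340,276),(158,278)]
w=ray(K,T,pc,.062);print(w,w.mean(0))
for i in range(4):e=w[(i+1)%4]-w[i];print(np.linalg.norm(e),np.degrees(np.arctan2(e[1],e[0])))
cv2.imwrite("pics/w1c.png",cv2.resize(a[80:290,130:365],None,fx=3,fy=2.85,interpolation=cv2.INTER_CUBIC))
```

```text
[[241.4089 153.4358]
 [290.3    144.9613]
 [305.6828 233.7083]
 [256.7917 242.1828]]
foot [0.5431 0.0761 0.0595]
0.046106356131194424 -95.81163369291527
0.08920604369416094 174.89886688111037
[[ 0.6623  0.1625  0.062 ]
 [ 0.6113 -0.015   0.062 ]
 [ 0.4426  0.0335  0.062 ]
 [ 0.4909  0.2153  0.062 ]] [0.5518 0.0991 0.062 ]
0.18469671502584198 -106.04814670787752
0.17553434387085323 163.98307970930216
0.18817970737998066 75.11496177125021
0.1793853732712519 -17.117738376325715
```

View pics/w1c.png

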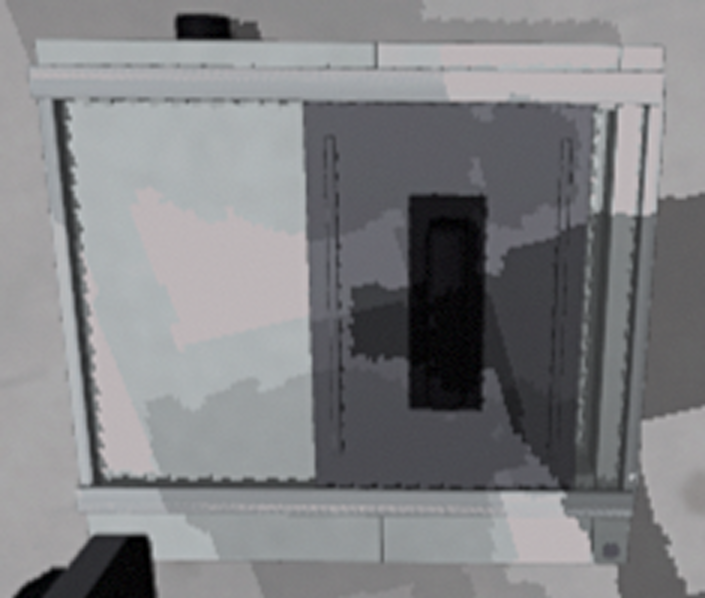

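The crop shows the rib foot at crop cols 409–486 and rows 195–410. The cover's left edge runs from crop (303,103) to (315,480), and there is a rail at the back and at the front.

Run:
```python
from h import *
T=np.load("w1.npy");K=r.camera_info("wrist")['K']
f=lambda l:np.array(l)/[3,2.85]+[130,80]
def show(n,l,z):
    w=ray(K,T,f(l),z);print(n,w.mean(0),[ (round(np.linalg.norm(e:=w[(i+1)%len(w)]-w[i]),4),round(np.degrees(np.arctan2(e[1],e[0])),1)) for i in range(len(w))]);return w
show("foot",[(409,195),(486,195),(484,410),(409,410)],.0595)
show("ribtop",[(428,218),(477,218),(475,408),(428,408)],.0825)
show("plateL",[(303,103),(315,480)],.0575)
show("railB",[(30,97),(660,103)],.062)
show("railF",[(78,488),(632,490)],.062)
show("seam",[(376,60),(381,540)],.055)
# top cam rib
```

```text
foot [0.5493 0.0691 0.0595] [(np.float64(0.0238), np.float64(-105.5)), (np.float64(0.0741), np.float64(164.5)), (np.float64(0.0248), np.float64(74.4)), (np.float64(0.0741), np.float64(-16.2))]
ribtop [0.5511 0.067  0.0825] [(np.float64(0.0141), np.float64(-105.5)), (np.float64(0.0611), np.float64(164.3)), (np.float64(0.0144), np.float64(74.4)), (np.float64(0.0611), np.float64(-15.9))]
plateL [0.5619 0.1115 0.0575] [(np.float64(0.1302), np.float64(163.8)), (np.float64(0.1302), np.float64(-16.2))]
railB [0.6218 0.0803 0.062 ] [(np.float64(0.1876), np.float64(-106.1)), (np.float64(0.1876), np.float64(73.9))]
railF [0.4942 0.1165 0.062 ] [(np.float64(0.1863), np.float64(-105.8)), (np.float64(0.1863), np.float64(74.2))]
seam [0.5502 0.0919 0.055 ] [(np.float64(0.1683), np.float64(163.8)), (np.float64(0.1683), np.float64(-16.2))]
```

Rib centre is (0.5495, 0.0685), yaw is −16°, unit origin is about (0.558, 0.098), and the cover is about 14 mm ajar. The foot measures 24×74 mm and the rails 187 mm long, against 24 mm and 190 mm expected. Descending onto the rib.

```bash
python3 -m handwheel '[[[0.01,0,0.2],[0,0,0.003]],[[0,0,0.3],[0,0,0]],[[0,0,0.3],[0,0,0]],[[0,0,0.3],[0,0,0]],[[0,0,0.25],[0,0,0]],[[0,0,0.15],[0,0,0]],[[0,0,0.1],[0,0,0]],[[0,0,0.07],[0,0,0]],[[0,0,0],[0,0,0]],[[0,0,0],[0,0,0]]]' && python3 -m handwheel '[[[0,0,0],[0,0,0]],[[0,0,0],[0,0,0]],[[0,0,0],[0,0,0]],[[0,0,0],[0,0,0]],[[0,0,0],[0,0,0]],[[0,0,0],[0,0,0]],[[0,0,0],[0,0,0]],[[0,0,0],[0,0,0]],[[0,0,0],[0,0,0]],[[0,0,0],[0,0,0]]]' -1 30
```

```text
time_s: 2.65
position: [0.5492, 0.0662, 0.0648]
tcp_rot: [-180.0, -0.0, -16.1]
contact_force: [-0.6, 0.6, 0.5]
grip_width: 0.999
grasp_force: 0.0
time_s: 3.48
position: [0.549, 0.0664, 0.0646]
tcp_rot: [-180.0, -0.0, -16.1]
contact_force: [-0.4, 1.7, 5.7]
grip_width: 0.129
grasp_force: 32.7
```

```bash
python3 -m handwheel '[[[0,-0.04,0],[0,0,0]],[[0,-0.08,0],[0,0,0]],[[0,-0.1,0],[0,0,0]],[[0,-0.1,0],[0,0,0]],[[0,-0.1,0],[0,0,0]],[[0,-0.1,0],[0,0,0]],[[0,-0.08,0],[0,0,0]],[[0,-0.05,0],[0,0,0]],[[0,-0.03,0],[0,0,0]],[[0,-0.02,0],[0,0,0]]]'
```

```text
time_s: 4.32
position: [0.5684, 0.1336, 0.0646]
tcp_rot: [180.0, -0.0, -16.1]
contact_force: [-1.5, -1.1, 5.3]
grip_width: 0.131
grasp_force: 32.9
```

```bash
python3 -m handwheel '[[[0,-0.02,0],[0,0,0]],[[0,-0.02,0],[0,0,0]],[[0,-0.01,0],[0,0,0]],[[0,0,0],[0,0,0]],[[0,0,0],[0,0,0]],[[0,0,0],[0,0,0]],[[0,0,0],[0,0,0]],[[0,0,0],[0,0,0]],[[0,0,0],[0,0,0]],[[0,0,0],[0,0,0]]]'
```

```text
time_s: 5.15
position: [0.5695, 0.1372, 0.0646]
tcp_rot: [179.9, -0.0, -16.1]
contact_force: [-2.7, -4.7, 6.9]
grip_width: 0.134
grasp_force: 33.0
```

```bash
python3 -m handwheel '[[[0,-0.02,0],[0,0,0]],[[0,-0.01,0],[0,0,0]],[[0,0,0],[0,0,0]],[[0,0,0],[0,0,0]],[[0,0,0],[0,0,0]],[[0,0,0],[0,0,0]],[[0,0,0],[0,0,0]],[[0,0,0],[0,0,0]],[[0,0,0],[0,0,0]],[[0,0,0],[0,0,0]]]'
```

```text
time_s: 5.98
position: [0.5695, 0.1374, 0.0646]
tcp_rot: [179.6, 0.1, -16.1]
contact_force: [-5.4, -15.2, 9.9]
grip_width: 0.13
grasp_force: 33.4
```

The cover is against its stop: about 15 N sideways with no further motion. The stop position also agrees with the vision estimate of the origin. Releasing, rising and looking into the bay.

```bash
python3 -m handwheel '[[[0,0,0],[0,0,0]],[[0,0,0],[0,0,0]],[[0,0,0],[0,0,0]],[[0,0,0],[0,0,0]],[[0,0,0],[0,0,0]],[[0,0,-0.1],[0,0,0]],[[0,0.2,-0.3],[0,0,0]],[[0,0.3,-0.3],[0,0,0]],[[0,0.2,-0.3],[0,0,0]],[[0,0.15,-0.2],[0,0,0]]]' 1 30
python3 - <<'E'
from h import *
s=r.sense();print(s['position'],s['tcp_rot'],s['contact_force'])
a=r.capture("wrist");cv2.imwrite("pics/w2.png",a);np.save("w2.npy",wristT(s,r.camera_info("wrist")))
E
```

```text
time_s: 6.82
position: [0.5474, 0.0587, 0.1873]
tcp_rot: [-180.0, -0.2, -16.1]
contact_force: [0.9, 0.8, 0.1]
grip_width: 0.999
grasp_force: 0.0
[0.5474 0.0587 0.1873] [-179.9723   -0.2069  -16.0958] [0.8774 0.8223 0.1296]
```

View pics/w2.png

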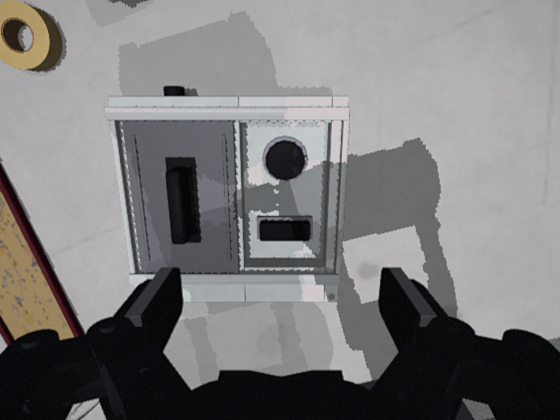

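The cover is aside, with its rib at about (183,200). The round test button is at (286,160) on the far side, and the mute bar is at (285,230) on the near side.

Run:
```python
from h import *
a=cv2.imread("pics/w2.png");T=np.load("w2.npy");K=r.camera_info("wrist")['K']
g=cv2.cvtColor(a,cv2.COLOR_BGR2GRAY)
for n,(x0,y0,x1,y1) in dict(test=(258,132,315,185),mute=(250,205,318,250)).items():
    k=np.zeros_like(g);k[y0:y1,x0:x1]=g[y0:y1,x0:x1]<55
    c=max(cv2.findContours(k,0,1)[0],key=cv2.contourArea)
    rc=cv2.minAreaRect(c);w=ray(K,T,[rc[0]],.047)[0]
    b=ray(K,T,cv2.boxPoints(rc),.047);print(n,rc,w,np.linalg.norm(np.diff(b,axis=0),axis=1))
    if n=="test":
        s=r.sense();M=R.from_euler('xyz',s['tcp_rot'],degrees=True).as_matrix()
        print("tool delta mm",1000*(M.T@(w-s['position'])))
```

```text
test ((285.0, 160.5), (39.0, 38.0), 90.0) [0.5768 0.0461 0.047 ] [0.0317 0.0331 0.0327]
tool delta mm [ 28.6491   2.6318 144.0515]
mute ((284.9999694824219, 229.5), (49.99999237060547, 20.999996185302734), -0.0) [0.517  0.0631 0.047 ] [0.0201 0.0446 0.0201]
```

```bash
python3 -m handwheel '[[[0.145,0.013,0],[0,0,0]],[[0.145,0.013,0],[0,0,0]],[[0,0,0],[0,0,0]],[[0,0,0],[0,0,0]],[[0,0,0],[0,0,0]],[[0,0,0.2],[0,0,0]],[[0,0,0.3],[0,0,0]],[[0,0,0.3],[0,0,0]],[[0,0,0.2],[0,0,0]],[[0,0,0.1],[0,0,0]]]' -1 30; python3 -c "
from h import *
s=r.sense();print(s['position'],s['tcp_rot'],s['grip_width'])"
```

```text
time_s: 7.7
position: [0.5717, 0.0501, 0.0709]
tcp_rot: [179.9, 0.3, -16.0]
contact_force: [-0.8, 0.8, 0.1]
grip_width: 0.002
grasp_force: 0.0
[0.5717 0.0501 0.0709] [179.9278   0.2975 -16.0455] 0.002028497121869401
```

```bash
python3 -m handwheel '[[[0.05,0.02,0],[0,0,0]],[[0,0,0.07],[0,0,0]],[[0,0,0.05],[0,0,0]],[[0,0,0],[0,0,0]],[[0,0,0],[0,0,0]],[[0,0,0],[0,0,0]],[[0,0,0],[0,0,0]],[[0,0,0],[0,0,0]],[[0,0,0],[0,0,0]],[[0,0,0],[0,0,0]]]'
```

```text
time_s: 8.53
position: [0.5785, 0.0462, 0.0619]
tcp_rot: [180.0, -0.0, -16.1]
contact_force: [-0.1, 0.4, -0.5]
grip_width: -0.001
grasp_force: 0.0
```

```bash
python3 -m handwheel '[[[-0.015,0,0.05],[0,0,0]],[[0,0,0.05],[0,0,0]],[[0,0,0.04],[0,0,0]],[[0,0,0.03],[0,0,0]],[[0,0,0.02],[0,0,0]],[[0,0,0.02],[0,0,0]],[[0,0,0.01],[0,0,0]],[[0,0,0],[0,0,0]],[[0,0,0],[0,0,0]],[[0,0,0],[0,0,0]]]'
```

```text
time_s: 9.37
position: [0.5766, 0.0467, 0.041]
tcp_rot: [180.0, 0.0, -16.1]
contact_force: [-5.2, 0.2, 12.3]
grip_width: 0.001
grasp_force: 6.4
```

Bottomed out: z is 0.041 and the force is 12 N, against 5 N needed to hold it. I'll press slightly more and hold for about 1.6 s.

```bash
python3 -m handwheel '[[[0,0,0.01],[0,0,0]],[[0,0,0],[0,0,0]],[[0,0,0],[0,0,0]],[[0,0,0],[0,0,0]],[[0,0,0],[0,0,0]],[[0,0,0],[0,0,0]],[[0,0,0],[0,0,0]],[[0,0,0],[0,0,0]],[[0,0,0],[0,0,0]],[[0,0,0],[0,0,0]]]' && python3 -m handwheel '[[[0,0,0],[0,0,0]],[[0,0,0],[0,0,0]],[[0,0,0],[0,0,0]],[[0,0,0],[0,0,0]],[[0,0,0],[0,0,0]],[[0,0,0],[0,0,0]],[[0,0,0],[0,0,0]],[[0,0,0],[0,0,0]],[[0,0,0],[0,0,0]],[[0,0,0],[0,0,0]]]'
```

```text
time_s: 10.2
position: [0.5767, 0.0467, 0.0409]
tcp_rot: [180.0, -0.0, -16.1]
contact_force: [-7.9, -0.4, 19.4]
grip_width: 0.002
grasp_force: 9.8
time_s: 11.03
position: [0.5767, 0.0466, 0.0408]
tcp_rot: [180.0, -0.0, -16.1]
contact_force: [-8.4, 0.2, 20.2]
grip_width: -0.002
grasp_force: 9.8
```

```bash
python3 -m handwheel '[[[0,0,-0.1],[0,0,0]],[[0,0,-0.2],[0,0,0]],[[0,0,-0.3],[0,0,0]],[[0,0,-0.3],[0,0,0]],[[0,0,-0.2],[0,0,0]],[[-0.08,-0.2,0],[0,0,0]],[[-0.08,-0.25,0],[0,0,0]],[[-0.08,-0.25,0],[0,0,0]],[[-0.08,-0.15,0],[0,0,0]],[[0,0,0],[0,0,0]]]' && python3 -m handwheel '[[[0,0,0],[0,0,0]],[[0,0,0],[0,0,0]],[[0,0,0],[0,0,0]],[[0,0,0],[0,0,0]],[[0,0,0],[0,0,0]],[[0,0,0],[0,0,0]],[[0,0,0],[0,0,0]],[[0,0,0],[0,0,0]],[[0,0,0],[0,0,0]],[[0,0,0],[0,0,0]]]' 1 30
python3 - <<'E'
from h import *
s=r.sense();print(s['position'])
a=r.capture("wrist");cv2.imwrite("pics/w3.png",a)
E
```

```text
time_s: 11.87
position: [0.5691, 0.1402, 0.1486]
tcp_rot: [-180.0, 0.0, -15.9]
contact_force: [-0.3, -0.3, -0.8]
grip_width: 0.001
grasp_force: 0.0
time_s: 12.7
position: [0.5698, 0.1372, 0.1487]
tcp_rot: [180.0, -0.0, -16.1]
contact_force: [-0.0, 0.6, -0.5]
grip_width: 0.997
grasp_force: 0.0
[0.5698 0.1372 0.1487]
```

View pics/w3.png

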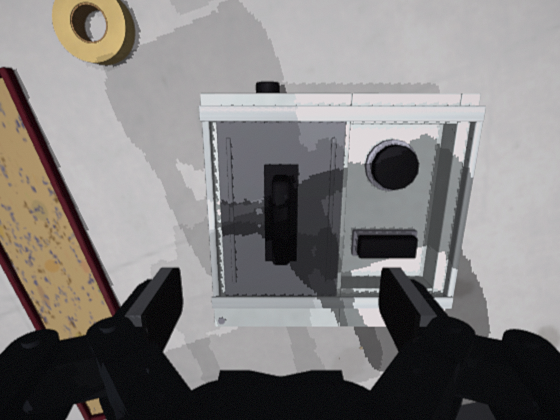

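The cover is still aside with the rib at (281,213), centred between the fingers, and both buttons are up. Gripping the rib again.

```bash
python3 -m handwheel '[[[0,0,0.15],[0,0,0]],[[0,0,0.2],[0,0,0]],[[0,0,0.2],[0,0,0]],[[0,0,0.15],[0,0,0]],[[0,0,0.1],[0,0,0]],[[0,0,0.04],[0,0,0]],[[0,0,0],[0,0,0]],[[0,0,0],[0,0,0]],[[0,0,0],[0,0,0]],[[0,0,0],[0,0,0]]]' && python3 -m handwheel '[[[0,0,0],[0,0,0]],[[0,0,0],[0,0,0]],[[0,0,0],[0,0,0]],[[0,0,0],[0,0,0]],[[0,0,0],[0,0,0]],[[0,0,0],[0,0,0]],[[0,0,0],[0,0,0]],[[0,0,0],[0,0,0]],[[0,0,0],[0,0,0]],[[0,0,0],[0,0,0]]]' -1 30
```

```text
time_s: 13.58
position: [0.5704, 0.1372, 0.0658]
tcp_rot: [-180.0, -0.1, -16.1]
contact_force: [-0.4, 0.1, -0.6]
grip_width: 1.005
grasp_force: 0.0
time_s: 14.42
position: [0.5697, 0.137, 0.0648]
tcp_rot: [180.0, 0.0, -16.1]
contact_force: [-0.9, -1.6, 2.9]
grip_width: 0.13
grasp_force: 32.3
```

Sliding home: 85 mm plus a small over-travel along tool +y.

```bash
python3 -m handwheel '[[[0,0.05,0],[0,0,0]],[[0,0.1,0],[0,0,0]],[[0,0.11,0],[0,0,0]],[[0,0.11,0],[0,0,0]],[[0,0.11,0],[0,0,0]],[[0,0.11,0],[0,0,0]],[[0,0.1,0],[0,0,0]],[[0,0.07,0],[0,0,0]],[[0,0.04,0],[0,0,0]],[[0,0.02,0],[0,0,0]]]' && python3 -m handwheel '[[[0,0.02,0],[0,0,0]],[[0,0.02,0],[0,0,0]],[[0,0.01,0],[0,0,0]],[[0,0,0],[0,0,0]],[[0,0,0],[0,0,0]],[[0,0,0],[0,0,0]],[[0,0,0],[0,0,0]],[[0,0,0],[0,0,0]],[[0,0,0],[0,0,0]],[[0,0,0],[0,0,0]]]'
```

```text
time_s: 15.25
position: [0.5468, 0.0576, 0.0648]
tcp_rot: [180.0, 0.0, -16.1]
contact_force: [-0.5, 2.1, 3.4]
grip_width: 0.132
grasp_force: 32.5
time_s: 16.08
position: [0.5461, 0.0552, 0.0648]
tcp_rot: [-179.9, -0.0, -16.1]
contact_force: [0.4, 7.8, 2.9]
grip_width: 0.129
grasp_force: 32.5
```

```bash
python3 -m handwheel '[[[0,0.02,0],[0,0,0]],[[0,0,0],[0,0,0]],[[0,0,0],[0,0,0]],[[0,0,0],[0,0,0]],[[0,0,0],[0,0,0]],[[0,0,0],[0,0,0]],[[0,0,0],[0,0,0]],[[0,0,0],[0,0,0]],[[0,0,0],[0,0,0]],[[0,0,0],[0,0,0]]]'
```

```text
time_s: 16.92
position: [0.5461, 0.0551, 0.0648]
tcp_rot: [-179.7, -0.1, -16.1]
contact_force: [2.2, 15.8, 2.2]
grip_width: 0.127
grasp_force: 32.4
```

Firmly at the home stop. Releasing, rising and checking.

```bash
python3 -m handwheel '[[[0,0,0],[0,0,0]],[[0,0,0],[0,0,0]],[[0,0,0],[0,0,0]],[[0,0,0],[0,0,0]],[[0,0,0],[0,0,0]],[[0,0,0],[0,0,0]],[[0,0,-0.15],[0,0,0]],[[0,0,-0.3],[0,0,0]],[[0,0,-0.4],[0,0,0]],[[0,0,-0.4],[0,0,0]]]' 1 30 && python3 -m handwheel '[[[0,0,-0.2],[0,0,0]],[[0,0,0],[0,0,0]],[[0,0,0],[0,0,0]],[[0,0,0],[0,0,0]],[[0,0,0],[0,0,0]],[[0,0,0],[0,0,0]],[[0,0,0],[0,0,0]],[[0,0,0],[0,0,0]],[[0,0,0],[0,0,0]],[[0,0,0],[0,0,0]]]'
python3 - <<'E'
from h import *
s=r.sense();a=r.capture("wrist");cv2.imwrite("pics/w4.png",a)
T=wristT(s,r.camera_info("wrist"));K=r.camera_info("wrist")['K']
o=np.array([.5582,.0987]);ux=np.array([.9613,-.2756]);uy=np.array([.2756,.9613])
print("expected px home foot centre/left edge",proj(K,T,[[*(o-.045*uy),.0595],[*(o-.001*uy),.0575]]))
E
```

```text
time_s: 17.75
position: [0.5443, 0.0514, 0.1905]
tcp_rot: [180.0, 0.1, -16.1]
contact_force: [0.3, -0.1, 1.0]
grip_width: 1.003
grasp_force: 0.0
time_s: 18.58
position: [0.5451, 0.0516, 0.2095]
tcp_rot: [180.0, 0.0, -16.1]
contact_force: [0.0, 0.7, 0.2]
grip_width: 1.001
grasp_force: 0.0
expected px home foot centre/left edge [[275.8536 193.8858]
 [227.3903 193.4321]]
```

View pics/w4.png

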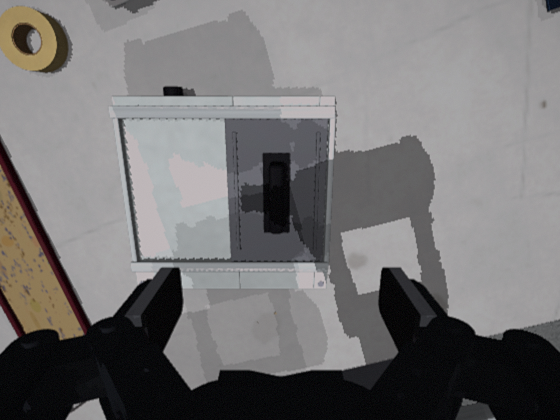

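The cover is fully home: its foot centre is at about (276,193) and its left edge at about 227, both as predicted. No bay is showing on the right.

```bash
python3 -c "
from cell import r
print(r.job_done())"
```

```text
the job is handed in; nothing more can be done
None
```

The job is done and handed in at about 19 s: I slid the cover fully aside, held the test button fully down for over 1.6 s and let it up, then slid the cover back to its home stop, without pressing the mute key or touching anything else on the desk.

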